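# Stack a specimen box in the transport carrier and bolt it

### The job

Draw the carrier's bolt right back, then take the specimen box with the steel eye and lower it (do not drop it) onto the box in the carrier, eye towards the bolt, so that its base locks down flat over the lugs of the lid below. Let go of it, then slide the bolt fully home into the eye, leaving the box in the carrier seated and without disturbing the other things on the bench.

Things in the scene. Friction and masses are not known exactly. Their poses are not given: they have to be found in the camera images.
- eye_box: The box to stack: grey plastic, white lid, 0.28-0.56 kg, 56 mm wide (x), 120 long (y), 48 high to the lid face; origin at the underside's centre, z up. The only box with a steel eye: on its +y end, which points roughly to the robot's left (+y). Two round tapered lugs on the lid at y = +-38 mm; under it, at the same places, square recesses 23 mm wide, 9 deep. Grip it across the 56 mm.
- eye_mouth (a point): Centre of the mouth of that box's eye (bolt keeper), 76 mm along the box's y from its centre, 24 mm above its underside; axes as the box. The eye is 22 mm square outside, opening 16 mm square, looking along y, 16 mm deep from here to the box's end wall. The bolt enters going along -y.
- base_box: A box of the same size and make without an eye, 0.6 kg, standing in the carrier (underside 10 mm above the bench), its recesses locked over two lugs of the carrier's deck; same axes as the carrier. Origin at the centre of its underside. It stays there.
- base_lid (a point): Centre of the top face of the base box's lid, 58 mm above the bench; axes as the base box. Where the stacked box's underside centre must come. Two lugs stand at y = +-38 mm: 20 mm across at the foot, 13 at the top, 7 high. A box with its recesses over them comes down flat on the lid, with up to 1.5 mm play.
- carrier: Carrier fixed to the bench: aluminium deck 110 (x) by 285 mm (y), 10 thick; origin on the bench under the stack's centre, z up. Deck from y = -75 to 210 mm. A grey pedestal at its +y end (robot's left), y 103 to 195 mm, 36 wide, 71 high, bears a barrel bolt sliding along y at x = 0, z = 82 mm in two straps (y 112 and 186, tops at z 93). The eye must face this bolt.
- bolt (a joint): Travel of the barrel bolt in m: 0 = drawn right back (tip 27 mm clear of where the eye's mouth comes), 0.040 = fully home towards the stack (tip 13 mm inside the eye). Starts shot, at 0.032 to 0.040, in the eye's way. It stays where it is left; sliding it takes about 3 N.
- bolt_knob (a point): Centre of the top of the bolt's upright round steel knob: 12 mm across, 43 tall, its top 128 mm above the bench. In the carrier's frame at x = 0, y = 168 mm when drawn back, 128 mm when home: it moves along the carrier's y with the bolt. Pinch or push it from above.
- bolt_tip (a point): Centre of the tip of the 8 mm steel bolt, 82 mm above the bench; in the carrier's frame at y = 103 mm when drawn back, 63 mm when home.
- plain_box: Bystander: a box of the same size and make without an eye, standing on the bench near the one to stack; origin at the centre of its underside.
- steel_mug: Bystander: stainless mug, 84 mm across, 110 mm high; origin at the centre of its underside.
- wash_bottle: Bystander: white plastic bottle, 64 mm across, 160 mm high; origin at the centre of its underside.
- jar: Bystander: white plastic jar with a black cap, 72 mm across, 90 mm high; origin at the centre of its underside.
- dish: Bystander: small white ceramic dish, 56 mm across, 22 mm high; origin at the centre of its underside.
- spatula: Bystander: laboratory spatula lying on the bench, 170 mm long along its x; origin on it, near its middle.
- mouse: Bystander: black computer mouse, 100 by 58 by 30 mm; origin at the centre of its underside.
Not all that is in view belongs to the job. Leave any red look-alike of the eye_box alone. What is shaped like the base_box but blue is not meant.

How it is judged (in metres and radians):
On the way, in this order (a step that is already met when the one before it is completed fails the run):
1. the bolt is drawn back to less than half its travel (under 18 mm) (value of joint bolt below 0.018 m), for 0.1 s.
2. the box with the eye sits locked and flat on the lid of the base box, eye towards the bolt, let go, with the bolt still drawn back (horizontal distance between eye_box and base_lid below 0.004 m and z of eye_box in the frame of base_lid between -0.003 and 0.003 m and angle between the y axis of eye_box and the y axis of base_box, either way round below 0.08 rad and angle between eye_box's own z axis and vertical below 0.05 rad and z of base_box in the frame of carrier between 0.007 and 0.013 m and contact force between the fingers and eye_box below 0.1 N and value of joint bolt below 0.022 m and distance between bolt_tip and eye_mouth below 0.06 m), for 0.2 s.
3. the bolt's tip is at least 8 mm inside the eye, the bolt past 34 mm of its travel (y of bolt_tip in the frame of eye_mouth below -0.008 m and value of joint bolt above 0.034 m), for 0.2 s.
At the end, for the whole second after the job is handed in: Eye box flat on the base box's lid, lugs in its recesses (within 4 mm sideways, 3 mm in height, 0.08 rad in turn, 0.05 rad in tilt); base box still down on the carrier (within 3 mm); bolt travelled over 34 mm, its tip at least 8 mm inside the eye; all at rest (all of step 3 and horizontal distance between eye_box and base_lid below 0.004 m and z of eye_box in the frame of base_lid between -0.003 and 0.003 m and angle between the y axis of eye_box and the y axis of base_box, either way round below 0.08 rad and angle between eye_box's own z axis and vertical below 0.05 rad and z of base_box in the frame of carrier between 0.007 and 0.013 m and x of bolt_tip in the frame of eye_mouth between -0.008 and 0.008 m and z of bolt_tip in the frame of eye_mouth between -0.008 and 0.008 m and linear speed of eye_box below 0.02 m/s); the robot touches nothing.
It fails at once if the box is dropped onto the stack from more than about 15 mm (it falls untouched faster than 0.5 m/s) (linear speed of eye_box above 0.5 m/s and contact force between the fingers and eye_box below 0.1 N and horizontal distance between eye_box and base_lid below 0.06 m).
It fails at once if a bystander (the plain box or any other loose thing on the bench) is moved more than 30 mm (distance of any of plain_box, steel_mug, wash_bottle, jar, dish, spatula, mouse from where it was at the start of the episode above 0.03 m).
It also fails if it takes over 61 s, if anything falls off the work surface, if the arm or the gripper's body presses on something with over 40 N, if the wrist force passes 120 N, or if a joint passes its speed limit or range.

### The arm

A 7-joint arm with a two-finger parallel gripper is mounted at the origin on the work surface. World frame = base frame: x ahead of the robot, y to its left, z up, the work surface at z = 0. Lengths are in m, angles in degrees, forces in N, time in s.
With the tool pointing down it reaches from about 0.35 to 0.9 m from the base axis. Payload 8.1 kg.
Tool frame: the origin (TCP) lies on the centre line of the jaws, within the pads' length; the fingertips stand 22 mm ahead of it and the grasp point (between the pads) lies 3 mm ahead of it; z points along the fingers, y is the line along which they close (so a half turn about z gives the same grasp; the last joint's range is limited). The gripper opens to 92 mm and grips with 3 to 60 N. Pads are 19 mm wide; open, the fingers measure 130 mm over their backs; the gripper's body (75 mm by 190 mm) begins 47 mm behind the grasp point.
Start: joints at [-70.68, 24.895, 1.432, 90.138, -0.665, 64.973, -4.303], TCP at [0.266, 0.566, 0.249] pointing down, gripper open.
Joint ranges: [-149.89, 149.89], [-25.12, 119.58], [-72.63, 75.52], [4.76, 147.25], [-75.54, 255.54], [6.69, 114.76], [-157.13, 157.13]. Speed limits (degrees/s): [127.2, 127.2, 172.46, 172.46, 180, 180, 180].

### API

Orientations are given as [roll, pitch, yaw] about the fixed x, y, z axes, in that order (R = Rz(yaw) Ry(pitch) Rx(roll)).
In Python, from rig import manip gives the robot as it stands.
- The arm moves only by the shell command python3 -m inch 'ROWS' [FORCE]. ROWS is a JSON object of lists of equal length, an entry for each row: "turn": the turn, a rotation vector about the tool's x, y, z in rad, a list of three; "translation": the shift along the tool's x, y, z in mm, a list of three; "jaw": the opening, from 0 (shut) to 1 (fully open). A call has 1 to 20 rows; each row shifts and turns the commanded pose from where the row before left it, along the tool's axes as they then stand; what a row does not reach is not made up. A row lasts 1/8 s, in which the tool goes at most 62.5 mm and 10.7 degrees, less where a joint would pass 70% of its speed; a pose out of reach is approached as far as the arm can. A call with a gripper value outside its range is refused whole. The fingers move at their own pace and stop on an object; FORCE is the grip in N (left out, the last holds). Time passes only in rows, so rows that do not move let the fingers close. It gives the time, the measured TCP pose, the force, the opening and the grip force at its end, in the units of the state.
- manip.get_obs(): the state, without advancing time (a new reading comes with each control period).
- manip.capture(name): name is "side" or "top" or "wrist"; returns a dict with "image" (480x640x3 uint8, red, green, blue), "vertical_fov" (degrees; the focal length in pixels is half the picture's height over the tangent of half this angle, whatever the lens; pixels are square), "cx", "cy" (the principal point, pixels), "distortion" ([k1, k2, p1, p2, k3] as OpenCV has them; the pictures are not rectified), "pose" (4x4, takes a point from camera to world coordinates). Camera axes: x right, y up, looking along -z (the intrinsics and any distortion apply to the point x, -y, -z); pixel columns grow to the right and rows downward; lengths in m; the calibration is good to about 2 mm. A picture is of the moment at which its call begins. There is no depth.
- manip.close_job(): hands the job in; it is judged then, once.
The state is a dict: "time": time; "joints": joint angles; "dq": joint speeds; "joint_torque": joint torques, N m; "ee_pos": TCP position; "tool_rot": TCP orientation; "contact_force": force on the tool from outside, world axes, zero at the start; "torque": the same for the moment, N m; "finger_gap": opening from 0.0 (shut) to 1.0 (fully open); "finger_force": force on a finger pad.
Only numpy, scipy, OpenCV 4.12 (cv2) and the standard library are available. Lean on these libraries where they do the work, as an engineer would, in place of code of your own. Each camera call takes 0.05 s, during which the arm holds its last target. There are 200 camera calls.

## Working session

There is one attempt and no reset: what is moved stays moved. The work goes in short steps, Python scripts to look and compute and a shell command to move; the robot and the scene stay as the last step left them, time stands still between calls to the robot, and variables do not carry over. Pictures are saved under pics/ and viewed, at most 10 in all, crops included, and the job is handed in when it is done.

```bash
mkdir -p pics; ls
cat > h.py <<'E'
import numpy as np, cv2, pickle
from rig import manip
from scipy.spatial.transform import Rotation as R
def snap(n,f):
    c=manip.capture(n); cv2.imwrite(f'pics/{f}.png',c['image'][...,::-1]); pickle.dump(c,open(f'{f}.pkl','wb')); return c
def KD(c):
    f=240/np.tan(np.radians(c['vertical_fov'])/2)
    return np.array([[f,0,c['cx']],[0,f,c['cy']],[0,0,1.]]),np.array(c['distortion'],float)
def ray(c,uv):
    K,D=KD(c); p=cv2.undistortPoints(np.array(uv,float).reshape(-1,1,2),K,D).reshape(-1,2)
    d=np.c_[p[:,0],-p[:,1],-np.ones(len(p))]@np.array(c['pose'])[:3,:3].T
    return np.array(c['pose'])[:3,3],d
def onz(c,uv,z):
    o,d=ray(c,uv); return o+d*((z-o[2])/d[:,2])[:,None]
def tri(views):
    # [(c,uv)...] -> point, residual
    A=np.zeros((3,3));b=np.zeros(3)
    L=[]
    for c,uv in views:
        o,d=ray(c,[uv]); d=d[0]/np.linalg.norm(d[0]); P=np.eye(3)-np.outer(d,d); A+=P;b+=P@o;L.append((o,P))
    x=np.linalg.solve(A,b); return x,[np.linalg.norm(P@(x-o)) for o,P in L]
def proj(c,X):
    K,D=KD(c);T=np.linalg.inv(np.array(c['pose'])); q=np.atleast_2d(X)@T[:3,:3].T+T[:3,3]; q=q*[1,-1,-1]
    return cv2.projectPoints(q,np.zeros(3),np.zeros(3),K,D)[0].reshape(-1,2)
def load(f): return pickle.load(open(f'{f}.pkl','rb'))
E
python3 - <<'E'
from h import *
print(manip.get_obs())
for n in ('side','top','wrist'):
    c=snap(n,n+'0'); print(n,c['vertical_fov'],c['cx'],c['cy'],c['distortion'],np.round(c['pose'],3).tolist())
E
```

```text
pics
{'time': 0.0, 'joints': array([-70.67828119,  24.93538185,   1.43086677,  90.18962573,
        -0.66323427,  64.97309681,  -4.3057522 ]), 'dq': array([ 0.01314373,  0.02774852,  0.01666597, -0.01862077,  0.04350852,
        0.02855135, -0.1348124 ]), 'joint_torque': array([-4.52731610e-04, -6.67864537e+01,  9.84599032e-01, -3.14461005e+01,
       -6.06590370e-02,  4.26345645e-02,  1.65691072e-04]), 'ee_pos': array([0.26596661, 0.56505418, 0.24795302]), 'tool_rot': array([-1.79910669e+02,  9.40953365e-03,  1.54793470e+02]), 'contact_force': array([-0.04496149,  0.20176974,  0.44891841]), 'torque': array([-0.01247945,  0.0243972 ,  0.05668494]), 'finger_force': 0.0, 'finger_gap': 0.9972231689056971}
side 54.52524507692651 313.1211171374804 245.80041142539582 [-0.06534099  0.          0.          0.          0.        ] [[0.995, 0.056, -0.082, 0.449], [-0.098, 0.626, -0.774, -0.808], [0.008, 0.778, 0.628, 0.824], [0.0, 0.0, 0.0, 1.0]]
top 53.37070257678905 319.7378711051073 235.9937861990078 [0.04268919 0.         0.         0.         0.        ] [[-0.064, 0.977, -0.204, 0.303], [-0.998, -0.063, 0.014, 0.102], [0.001, 0.205, 0.979, 1.188], [0.0, 0.0, 0.0, 1.0]]
wrist 67.23604525298839 316.17049907287077 237.29482814166093 [-0.06978724  0.          0.          0.          0.        ] [[0.426, -0.866, -0.261, 0.196], [0.905, 0.407, 0.125, 0.598], [-0.002, -0.29, 0.957, 0.385], [0.0, 0.0, 0.0, 1.0]]
```

View pics/top0.png

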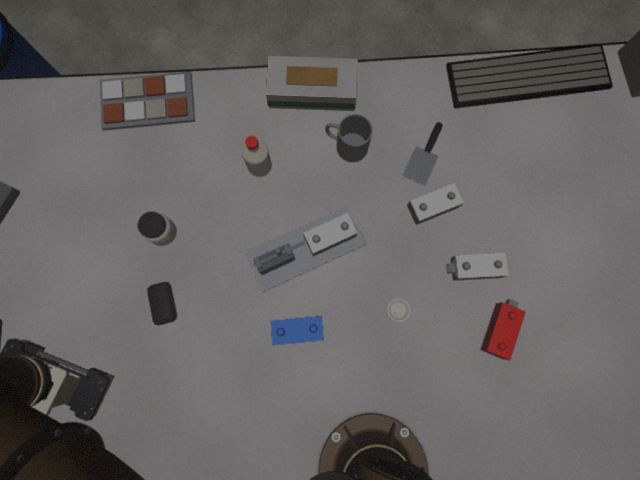

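View pics/side0.png

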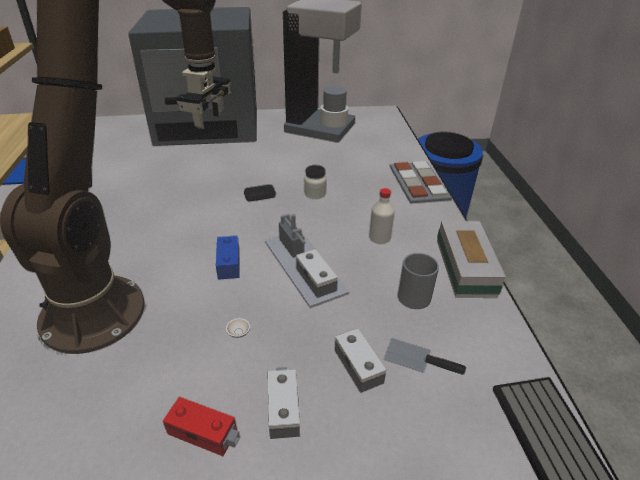

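The top view shows the eye_box at (480,266) with its eye at (451,267), the base box at (330,233), the bolt pedestal at (275,258), and the plain box at (436,204). The side view has the same things: eye_box at (283,402), base box at (317,270), bolt at (291,235). Red and blue are decoys.

Run:
```python
from h import *
t=load('top0');s=load('side0')
P={}
for n,a,b in [('eyeL',(466,266),(281,378)),('eyeR',(498,264),(284,413)),('baseL',(317,238),(309,260)),('baseR',(345,226),(325,274)),('plainL',(423,207),(352,341)),('plainR',(452,200),(367,363))]:
    x,r=tri([(t,a),(s,b)]); print(n,x.round(4),np.round(r,4), onz(t,[a],.065 if 'base' in n else .055).round(4))
print('ped', onz(t,[(255,266),(284,249)],.09).round(3))
o=manip.get_obs();T=R.from_euler('xyz',o['tool_rot'],degrees=True)
print(T.as_matrix().round(3))
w=load('wrist0')
# camera pose in tool frame
C=np.array(w['pose']); print('cam in tool', T.inv().apply(C[:3,3]-o['ee_pos']).round(4), (T.as_matrix().T@C[:3,:3]).round(3).tolist())
```

```text
eyeL [ 0.4451 -0.2595  0.0494] [0.0004 0.0004] [[ 0.4441 -0.2577  0.055 ]]
eyeR [ 0.4462 -0.3363  0.0483] [0.0012 0.0012] [[ 0.4441 -0.3338  0.055 ]]
baseL [0.5347 0.0924 0.0482] [0.0015 0.0015] [[0.5328 0.0926 0.065 ]]
baseR [0.5627 0.023  0.0588] [0.0033 0.0033] [[0.558  0.0233 0.065 ]]
plainL [ 0.6    -0.1748  0.0423] [0.0011 0.0011] [[ 0.5956 -0.1717  0.055 ]]
plainR [ 0.6143 -0.2446  0.0546] [0.0053 0.0053] [[ 0.6087 -0.2444  0.055 ]]
ped [[0.471 0.24  0.09 ]
 [0.506 0.171 0.09 ]]
[[-0.905  0.426 -0.   ]
 [ 0.426  0.905 -0.001]
 [-0.    -0.001 -1.   ]]
cam in tool [ 7.790e-02 -1.000e-04 -1.367e-01] [[-0.0, 0.957, 0.29], [1.0, -0.0, 0.001], [0.001, 0.29, -0.957]]
```

```bash
python3 -m inch '{"translation":[[-34,-24,0],[-34,-24,0],[-34,-24,0],[-34,-24,0],[-34,-24,0],[-34,-24,0],[-34,-24,0],[-34,-24,0],[-34,-24,0],[-34,-24,0],[-34,-24,0],[-34,-24,0],[0,0,0],[0,0,0],[0,0,0],[0,0,0],[0,0,0],[0,0,0]],"turn":[[0,0,0],[0,0,0],[0,0,0],[0,0,0],[0,0,0],[0,0,0],[0,0,0],[0,0,0],[0,0,0],[0,0,0],[0,0,0],[0,0,0],[0,0,-0.16],[0,0,-0.16],[0,0,-0.16],[0,0,-0.16],[0,0,-0.15],[0,0,0]],"jaw":[1,1,1,1,1,1,1,1,1,1,1,1,1,1,1,1,1,1]}'
python3 - <<'E'
from h import *
snap('wrist','w1');o=manip.get_obs();print(o['ee_pos'],o['tool_rot'])
E
```

```text
time: 2.4
ee_pos: [0.5125, 0.1311, 0.2486]
tool_rot: [180.0, -0.0, -160.0]
contact_force: [-0.8, -0.6, -0.4]
finger_gap: 1.0
finger_force: 0.0
[0.51252804 0.13106794 0.24858454] [ 1.79990711e+02 -1.79108872e-02 -1.60141340e+02]
```

View pics/w1.png

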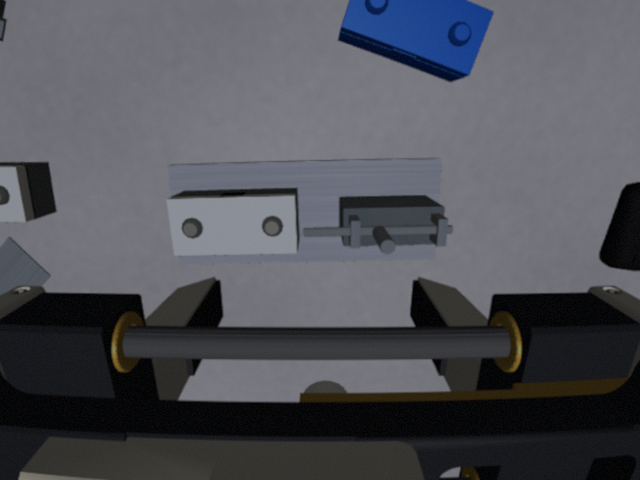

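The wrist view shows the base box's lugs at (192,228) and (272,226), the knob's top at (388,246), and the bolt tip near (305,231). I'll shift sideways for a second view.

```bash
python3 -m inch '{"translation":[[-10,-40,0],[-10,-40,0],[0,0,0]],"turn":[[0,0,0],[0,0,0],[0,0,0]],"jaw":[1,1,1]}'
python3 - <<'E'
from h import *
c=snap('wrist','w2');a=load('w1')
A=cv2.resize(a['image'][150:280,150:470],(800,325),interpolation=cv2.INTER_CUBIC)
B=cv2.resize(c['image'][120:230,230:550],(800,275),interpolation=cv2.INTER_CUBIC)
cv2.imwrite('pics/ab.png',np.vstack([A,B])[...,::-1])
E
```

```text
time: 2.82
ee_pos: [0.5602, 0.0593, 0.2486]
tool_rot: [-179.9, -0.0, -160.4]
contact_force: [1.3, 0.9, 0.2]
finger_gap: 1.005
finger_force: 0.0
```

View pics/ab.png

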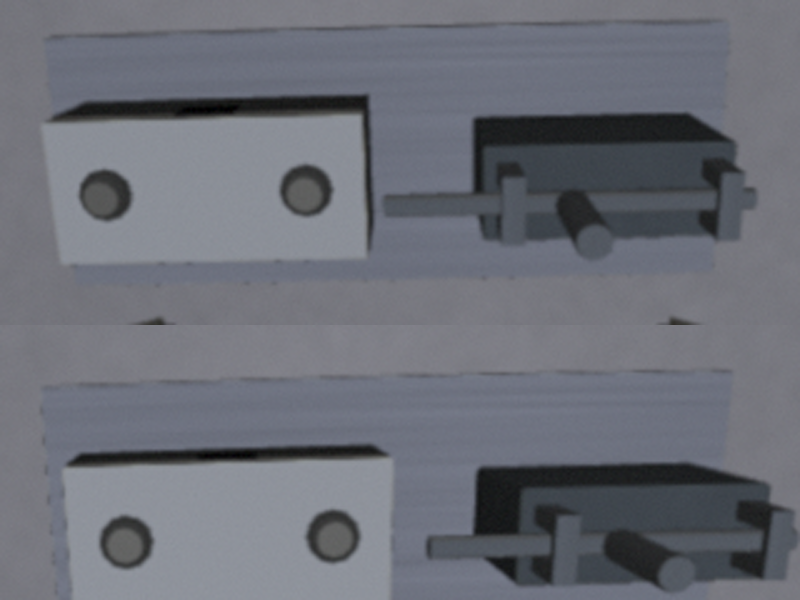

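Run:
```python
from h import *
from scipy.optimize import least_squares
a=load('w1');b=load('w2')
fa=lambda x,y:(149.8+x/2.5,149.8+y/2.5); fb=lambda x,y:(229.8+x/2.5,119.8+(y-325)/2.5)
F={'lugR':(fa(106,195),fb(124,542)),'lugL':(fa(305,189),fb(333,537)),'knob':(fa(593,238),fb(676,571)),'tip':(fa(386,205),fb(430,547))}
for n,(p,q) in F.items():
    x,r=tri([(a,p),(b,q)]);print(n,x.round(4),np.round(r,4))
def pts(v):
    x,y,th,q,dz=v;e=np.array([-np.sin(th),np.cos(th)]);o=np.array([x,y])
    f=lambda s,z:np.r_[o+e*s,z+dz]
    return [f(-.038,.065),f(.038,.065),f(.168-q,.128)]
def res(v):
    P=pts(v);return np.concatenate([(proj(c,P)-[F[n][i] for n in('lugR','lugL','knob')]).ravel() for i,c in((0,a),(1,b))])
s=least_squares(res,[.546,.058,.35,.036,0]);print(s.x[:2],np.degrees(s.x[2]),s.x[3:],s.fun.round(2));print(pts(s.x)[2])
np.save('car.npy',s.x)
o=manip.get_obs();T=R.from_euler('xyz',o['tool_rot'],degrees=True)
print(o['ee_pos'],o['tool_rot'],'to knob, tool mm',T.inv().apply(pts(s.x)[2]-o['ee_pos'])*1e3)
```

```text
lugR [0.5641 0.0234 0.0561] [0.0002 0.0002]
lugL [0.5351 0.0947 0.0607] [0.0004 0.0004]
knob [0.4999 0.1825 0.1283] [0.0002 0.0002]
tip [0.5241 0.1235 0.0826] [0. 0.]
[0.54868407 0.05938799] 21.203016328316462 [ 0.0343442  -0.00321759] [-0.97 -0.01  0.12  0.65  0.79 -0.05  0.61 -0.06  0.2  -0.36 -0.81 -0.12]
[0.50034428 0.18399592 0.12478241]
[0.55922203 0.06151553 0.24844639] [-1.79976743e+02 -2.74649650e-02 -1.60268634e+02] to knob, tool mm [ 14.01082385 135.21700494 123.61583617]
```

```bash
python3 -m inch '{"translation":[[3.5,33.8,0],[3.5,33.8,0],[3.5,33.8,0],[3.5,33.8,0],[0,0,40],[0,0,40],[0,0,0]],"turn":[[0,0,0],[0,0,0],[0,0,0],[0,0,0],[0,0,0],[0,0,0],[0,0,0]],"jaw":[1,1,1,1,1,1,1]}'
python3 - <<'E'
from h import *
c=snap('wrist','w3');o=manip.get_obs();T=R.from_euler('xyz',o['tool_rot'],degrees=True)
print(o['ee_pos'],o['tool_rot'],'to knob, tool mm',T.inv().apply(np.array([.500,.183,.128])-o['ee_pos'])*1e3, proj(c,[.5,.183,.128]))
E
```

```text
time: 3.75
ee_pos: [0.4967, 0.1854, 0.1666]
tool_rot: [-180.0, -0.3, -159.9]
contact_force: [1.0, -0.1, 0.1]
finger_gap: 1.0
finger_force: 0.0
[0.49818452 0.18569515 0.16847092] [ 1.79992356e+02 -1.41407733e-01 -1.59941355e+02] to knob, tool mm [-0.88084875 -3.15974247 40.46844506] [[310.85362273 287.16246075]]
```

View pics/w3.png

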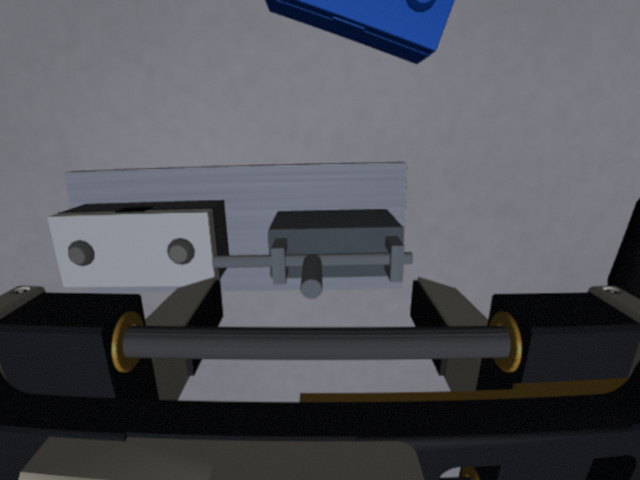

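The knob's top is at (312,287), as projected, centred between the fingers. Lower and pinch.

```bash
python3 -m inch '{"translation":[[0,-1.5,22],[0,-1.5,22],[0,0,0],[0,0,0],[0,0,0],[0,0,0],[0,0,0],[0,0,0]],"turn":[[0,0,0],[0,0,0],[0,0,0],[0,0,0],[0,0,0],[0,0,0],[0,0,0],[0,0,0]],"jaw":[1,1,1,0,0,0,0,0]}' 20
```

```text
time: 4.8
ee_pos: [0.5004, 0.1823, 0.1248]
tool_rot: [180.0, 0.0, -159.9]
contact_force: [0.0, -0.2, 0.1]
finger_gap: 0.503
finger_force: 0.0
```

```bash
python3 -m inch '{"translation":[[0,0,0],[0,0,0],[0,0,0],[0,0,0],[0,0,0],[0,0,0],[0,0,0]],"turn":[[0,0,0],[0,0,0],[0,0,0],[0,0,0],[0,0,0],[0,0,0],[0,0,0]],"jaw":[0,0,0,0,0,0,0]}' 20
```

```text
time: 5.68
ee_pos: [0.5003, 0.1825, 0.1247]
tool_rot: [180.0, -0.0, -159.9]
contact_force: [0.4, 1.7, -0.6]
finger_gap: 0.123
finger_force: 20.0
```

```bash
python3 -m inch '{"translation":[[0.2,8,0],[0.2,8,0],[0.2,8,0],[0.2,8,0],[0,0,0]],"turn":[[0,0,0],[0,0,0],[0,0,0],[0,0,0],[0,0,0]],"jaw":[0,0,0,0,0]}' 20
python3 -m inch '{"translation":[[0,2,0],[0,0,0]],"turn":[[0,0,0],[0,0,0]],"jaw":[0,0]}' 20
```

```text
time: 6.3
ee_pos: [0.4881, 0.2138, 0.1248]
tool_rot: [179.9, 0.0, -159.8]
contact_force: [0.5, 2.6, -1.9]
finger_gap: 0.124
finger_force: 20.0
time: 6.55
ee_pos: [0.488, 0.214, 0.1247]
tool_rot: [180.0, 0.0, -159.9]
contact_force: [0.6, 1.0, -2.2]
finger_gap: 0.121
finger_force: 20.0
```

```bash
python3 -m inch '{"translation":[[0,2,0],[0,0,0]],"turn":[[0,0,0],[0,0,0]],"jaw":[0,0]}' 20
```

```text
time: 6.8
ee_pos: [0.4874, 0.2157, 0.1247]
tool_rot: [-180.0, 0.0, -160.0]
contact_force: [2.8, -1.8, -1.7]
finger_gap: 0.122
finger_force: 20.0
```

```bash
python3 -m inch '{"translation":[[0,0,0],[0,0,0],[0,0,0],[0,0,0],[0,0,-42],[0,0,-42],[0,0,-42],[21,-46,0],[21,-46,0],[21,-46,0],[21,-46,0],[21,-46,0],[21,-46,0],[21,-46,0],[21,-46,0],[21,-46,0],[21,-46,0]],"turn":[[0,0,0],[0,0,0],[0,0,0],[0,0,0],[0,0,0],[0,0,0],[0,0,0],[0,0,0],[0,0,0],[0,0,0],[0,0,0],[0,0,0],[0,0,0],[0,0,0],[0,0,0],[0,0,0],[0,0,0]],"jaw":[1,1,1,1,1,1,1,1,1,1,1,1,1,1,1,1,1]}'
python3 -m inch '{"translation":[[0,0,0],[0,0,0],[0,0,0],[0,0,0],[0,0,0],[0,0,0],[0,0,0],[0,0,0],[0,0,0],[0,0,0],[0,0,0],[0,0,0]],"turn":[[0,0,0.173],[0,0,0.173],[0,0,0.173],[0,0,0.173],[0,0,0.173],[0,0,0.173],[0,0,0.173],[0,0,0.173],[0,0,0.173],[0,0,0.173],[0,0,0.173],[0,0,0]],"jaw":[1,1,1,1,1,1,1,1,1,1,1,1]}'
python3 - <<'E'
from h import *
c=snap('wrist','w4')
E
python3 -m inch '{"translation":[[-40,-30,0],[0,0,0],[0,0,0]],"turn":[[0,0,0],[0,0,0],[0,0,0]],"jaw":[1,1,1]}'
python3 - <<'E'
from h import *
a=load('w4');c=snap('wrist','w5')
cv2.imwrite('pics/cd.png',np.vstack([cv2.resize(k['image'],(400,300),interpolation=cv2.INTER_AREA) for k in (a,c)])[...,::-1])
E
```

```text
time: 8.93
ee_pos: [0.4476, -0.2897, 0.2509]
tool_rot: [-180.0, 0.0, -159.9]
contact_force: [0.8, 0.5, 0.0]
finger_gap: 0.999
finger_force: 0.0
time: 10.42
ee_pos: [0.4478, -0.288, 0.2506]
tool_rot: [-180.0, -0.0, 91.1]
contact_force: [0.3, 0.4, -0.5]
finger_gap: 0.999
finger_force: 0.0
time: 10.85
ee_pos: [0.4186, -0.3287, 0.2507]
tool_rot: [180.0, -0.0, 91.1]
contact_force: [-0.2, 0.3, 0.7]
finger_gap: 0.999
finger_force: 0.0
```

View pics/cd.png

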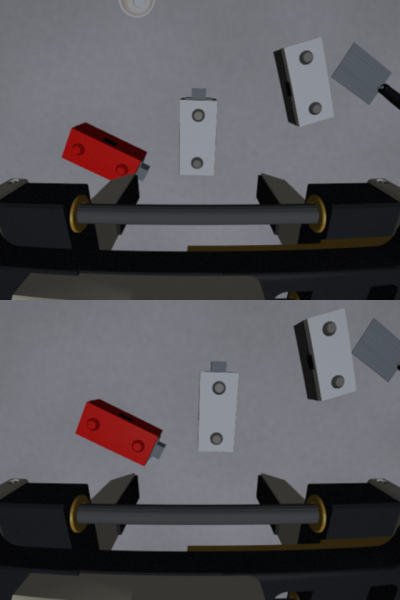

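Both wrist views show the eye_box: lugs at full-scale (317,184)/(314,261) and (350,141)/(346,222), with the eye at its upper end. The red box is to the left, with about 45 mm of clearance.

Run:
```python
from h import *
def lug(c,u,v,r=20):
    g=cv2.GaussianBlur(c['image'].mean(2).astype(np.float32),(3,3),0)[v-r:v+r,u-r:u+r]
    _,m=cv2.threshold(g.astype(np.uint8),0,1,cv2.THRESH_BINARY_INV+cv2.THRESH_OTSU)
    n,l,s,k=cv2.connectedComponentsWithStats(m); i=1+np.argmin(np.hypot(*(k[1:]-r).T)); return tuple(k[i]+[u-r,v-r]),s[i,4]
a=load('w4');c=load('w5');P=[]
for p,q in(((317,184),(350,141)),((314,261),(346,222))):
    (x,na),(y,nb)=lug(a,*p),lug(c,*q); X,r=tri([(a,x),(c,y)]);print(x,na,y,nb,X.round(4),np.round(r,4))
    P.append((onz(a,[x],.052)[0]+onz(c,[y],.052)[0])/2); print(onz(a,[x],.052),onz(c,[y],.052))
m=(P[0]+P[1])/2;d=P[0]-P[1];print('centre',m,'yaw',np.degrees(np.arctan2(-d[0],d[1])),np.linalg.norm(d))
o=manip.get_obs();T=R.from_euler('xyz',o['tool_rot'],degrees=True);print(o['ee_pos'],o['tool_rot'],T.inv().apply(m-o['ee_pos'])*1e3)
```

```text
(np.float64(316.94166666666666), np.float64(184.1)) 360 (np.float64(349.7917737789203), np.float64(140.30077120822622)) 389 [ 0.4483 -0.2603  0.0492] [0.0001 0.0001]
[[ 0.44835347 -0.2599027   0.052     ]] [[ 0.44802716 -0.26018003  0.052     ]]
(np.float64(314.83168316831683), np.float64(260.2409240924092)) 303 (np.float64(345.8299120234604), np.float64(221.316715542522)) 341 [ 0.4478 -0.3362  0.0498] [0. 0.]
[[ 0.44774941 -0.3354246   0.052     ]] [[ 0.44758637 -0.3357065   0.052     ]]
centre [ 0.4479291  -0.29780346  0.052     ] yaw -0.39632963620364753 0.07552598601755439
[ 0.41897    -0.32825633  0.25066934] [ 1.79980520e+02 -3.21685137e-02  9.11656416e+01] [ 29.74590959  29.50505932 198.6961126 ]
```

```bash
python3 -m inch '{"translation":[[29.7,29.5,0],[0,0,40],[0,0,40],[0,0,40],[0,0,35],[0,0,30],[0,0,20],[0,0,12.5],[0,0,0],[0,0,0],[0,0,0],[0,0,0],[0,0,0],[0,0,0],[0,0,0],[0,0,0]],"turn":[[0,0,0.027],[0,0,0],[0,0,0],[0,0,0],[0,0,0],[0,0,0],[0,0,0],[0,0,0],[0,0,0],[0,0,0],[0,0,0],[0,0,0],[0,0,0],[0,0,0],[0,0,0],[0,0,0]],"jaw":[0.85,0.85,0.85,0.85,0.85,0.85,0.85,0.85,0.85,0,0,0,0,0,0,0]}' 35
```

```text
time: 12.9
ee_pos: [0.4479, -0.2987, 0.0338]
tool_rot: [179.9, 0.0, 89.5]
contact_force: [0.5, 1.0, 7.7]
finger_gap: 0.609
finger_force: 35.0
```

```bash
python3 -m inch '{"translation":[[0,0,-10],[0,0,-30],[0,0,-40],[0,0,-40],[0,0,-40],[35.2,20,0],[35.2,20,0],[35.2,20,0],[35.2,20,0],[35.2,20,0],[35.2,20,0],[35.2,20,0],[0,0,0],[0,0,0],[0,0,0],[0,0,0],[0,0,0]],"turn":[[0,0,0],[0,0,0],[0,0,0],[0,0,0],[0,0,0],[0,0,0],[0,0,0],[0,0,0],[0,0,0],[0,0,0],[0,0,0],[0,0,0],[0,0,-0.125],[0,0,-0.125],[0,0,-0.125],[0,0,0],[0,0,0]],"jaw":[0,0,0,0,0,0,0,0,0,0,0,0,0,0,0,0,0]}' 35
python3 - <<'E'
from h import *
c=snap('wrist','w6');o=manip.get_obs();print(o['ee_pos'],o['tool_rot'],o['contact_force'])
v=np.load('car.npy');th=v[2];e=np.array([-np.sin(th),np.cos(th)])
print(proj(c,[np.r_[v[:2]+e*s,z] for s,z in((.038,.065),(-.038,.065),(.168,.128),(.103,.082))]))
E
```

```text
time: 15.02
ee_pos: [0.5894, -0.0535, 0.1932]
tool_rot: [-180.0, -0.0, 110.8]
contact_force: [0.4, 0.1, -4.9]
finger_gap: 0.609
finger_force: 35.0
[ 0.58947474 -0.05349997  0.19320717] [-1.79980422e+02 -6.40445719e-03  1.10823985e+02] [-0.03649038 -0.10682803 -5.49616322]
[[ 318.62160757    4.32345979]
 [ 319.25921559  122.69691807]
 [ 317.36374044 -280.58220934]
 [ 318.07138298 -120.5758716 ]]
```

View pics/w6.png

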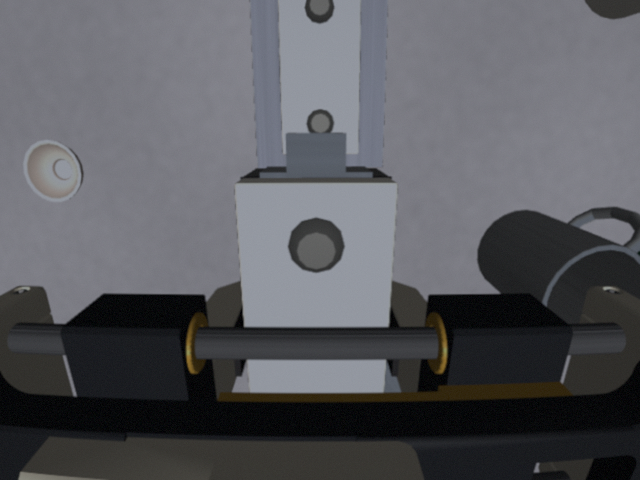

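The view shows the base lugs at (319.5,6.5) and (320,122), and the held box's lug at (316,247). That is good alignment, with small offsets to compute.

Run:
```python
from h import *
c=load('w6')
o=manip.get_obs();T=R.from_euler('xyz',o['tool_rot'],degrees=True);p=o['ee_pos']
f=lambda uv,z:T.inv().apply(onz(c,[uv],z)[0]-p)*1e3
B1=f((319.3,5.5),.065);B2=f((320,121.5),.065);H=f((316,246),p[2]-.0338+.055);E=f((316.5,133),p[2]-.0338+.035)
print(B1,B2,(B1+B2)/2,'held lug',H,'eye front-top',E)
v=np.load('car.npy');print(T.inv().apply(np.r_[v[:2],.058]-p)*1e3, 'fit yaw',np.degrees(v[2])+90)
```

```text
[157.27948391   2.24524194 128.2239926 ] [ 82.81535636   2.82086735 128.21547239] [120.04742013   2.53305464 128.21973249] held lug [ 39.89465939   0.11801006 -21.19558231] eye front-top [76.44521961  0.31205185 -1.19156175]
[119.99967143   2.05157298 135.21989213] fit yaw 111.20301632831647
```

```bash
python3 -m inch '{"translation":[[30,0.6,0],[30,0.6,0],[30,0.6,0],[29,0.5,0],[0,0,30],[0,0,30],[0,0,22],[0,0,0],[0,0,0]],"turn":[[0,0,-0.007],[0,0,0],[0,0,0],[0,0,0],[0,0,0],[0,0,0],[0,0,0],[0,0,0],[0,0,0]],"jaw":[0,0,0,0,0,0,0,0,0]}' 35
python3 - <<'E'
from h import *
snap('top','t7');snap('side','s7')
o=manip.get_obs();T=R.from_euler('xyz',o['tool_rot'],degrees=True)
print(o['ee_pos'],o['tool_rot'],o['contact_force'])
v=np.load('car.npy');print(T.inv().apply(np.r_[v[:2],.0918]-o['ee_pos'])*1e3)
E
```

```text
time: 16.2
ee_pos: [0.5493, 0.0581, 0.112]
tool_rot: [180.0, 0.0, 111.3]
contact_force: [-0.1, 0.9, -4.7]
finger_gap: 0.606
finger_force: 35.0
[0.54949555 0.05829255 0.11233205] [1.79893520e+02 1.50829161e-02 1.11341504e+02] [-0.01767197 -0.29130708 -5.09327688]
[ 1.32104383 -0.39533359 20.53100006]
```

```bash
python3 -m inch '{"translation":[[0,0,5],[0,0,4],[0,0,3],[0,0,2],[0,0,0],[0,0,0]],"turn":[[0,0,0],[0,0,0],[0,0,0],[0,0,0],[0,0,0],[0,0,0]],"jaw":[0,0,0,0,0,0]}' 35
python3 -m inch '{"translation":[[0,0,2],[0,0,2],[0,0,0],[0,0,0]],"turn":[[0,0,0],[0,0,0],[0,0,0],[0,0,0]],"jaw":[0,0,0,0]}' 35
```

```text
time: 17.05
ee_pos: [0.5488, 0.0582, 0.0973]
tool_rot: [180.0, -0.0, 111.4]
contact_force: [0.1, -0.4, -4.8]
finger_gap: 0.607
finger_force: 35.0
time: 17.55
ee_pos: [0.5487, 0.0582, 0.0932]
tool_rot: [-180.0, -0.0, 111.4]
contact_force: [1.1, 0.1, -4.3]
finger_gap: 0.607
finger_force: 35.0
```

```bash
python3 -m inch '{"translation":[[0,0,1],[0,0,1],[0,0,0],[0,0,0]],"turn":[[0,0,0],[0,0,0],[0,0,0],[0,0,0]],"jaw":[0,0,0,0]}' 35
```

```text
time: 18.05
ee_pos: [0.5488, 0.0583, 0.0918]
tool_rot: [180.0, -0.0, 111.4]
contact_force: [-4.3, -0.0, 5.6]
finger_gap: 0.606
finger_force: 35.0
```

Contact at exactly the expected height. Release, rise, and look.

```bash
python3 -m inch '{"translation":[[0,0,0],[0,0,0],[0,0,0],[0,0,0],[0,0,0],[0,0,0],[0,0,-20],[0,0,-40],[0,0,-50],[0,0,-40],[0,0,0]],"turn":[[0,0,0],[0,0,0],[0,0,0],[0,0,0],[0,0,0],[0,0,0],[0,0,0],[0,0,0],[0,0,0],[0,0,0],[0,0,0]],"jaw":[0.8,0.8,0.8,0.8,0.8,0.8,0.8,0.8,0.8,0.8,0.8]}' 20
python3 - <<'E'
from h import *
c=snap('wrist','w8');o=manip.get_obs();print(o['ee_pos'],o['tool_rot'],o['finger_gap'],o['finger_force'])
s=snap('side','s8')
A=c['image'];B=cv2.resize(s['image'][190:310,240:380],(560,480),interpolation=cv2.INTER_CUBIC)
cv2.imwrite('pics/e.png',np.hstack([cv2.resize(A,(400,300)),cv2.resize(B,(350,300))])[...,::-1])
E
```

```text
time: 19.42
ee_pos: [0.5504, 0.0582, 0.2443]
tool_rot: [179.7, 0.0, 111.4]
contact_force: [0.5, 0.2, -0.4]
finger_gap: 0.805
finger_force: 0.0
[0.54933684 0.05839117 0.24234861] [ 1.79839861e+02 -4.13475458e-03  1.11380130e+02] 0.7990287082195634 0.0
```

View pics/e.png

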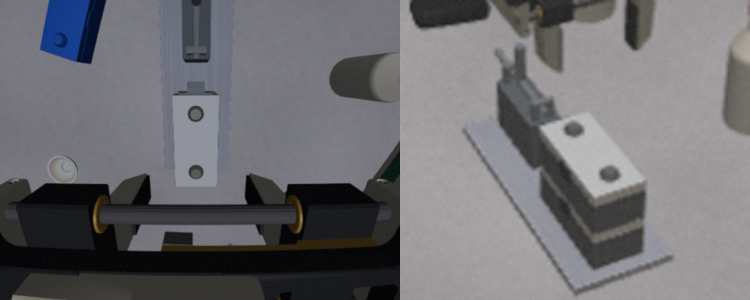

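The wrist view shows the eye_box square on the stack, lugs at (196,113)/(196,172), with the eye facing the drawn bolt. The side view shows it down flat with no gap. Back to the knob.

```bash
python3 -m inch '{"translation":[[42,0,0],[42,0,0],[42,0,0],[43,0,0],[0,0,0],[0,0,0],[0,0,0],[0,0,0],[0,0,0],[0,0,0],[0,0,0],[0,0,0],[0,0,0],[0,0,0]],"turn":[[0,0,0],[0,0,0],[0,0,0],[0,0,0],[0,0,-0.172],[0,0,-0.172],[0,0,-0.172],[0,0,-0.172],[0,0,-0.172],[0,0,-0.172],[0,0,-0.172],[0,0,-0.172],[0,0,-0.172],[0,0,0]],"jaw":[0.5,0.5,0.5,0.5,0.5,0.5,0.5,0.5,0.5,0.5,0.5,0.5,0.5,0.5]}' 20
python3 - <<'E'
from h import *
c=snap('wrist','w9');o=manip.get_obs();T=R.from_euler('xyz',o['tool_rot'],degrees=True)
k=np.array([.4874,.2157,.128])
print(o['ee_pos'],o['tool_rot'],'to knob, tool mm',T.inv().apply(k-o['ee_pos'])*1e3, proj(c,k))
cv2.imwrite('pics/w9c.png',c['image'][120:360,80:480][...,::-1])
E
```

```text
time: 21.28
ee_pos: [0.4865, 0.2152, 0.2398]
tool_rot: [-180.0, -0.1, -160.0]
contact_force: [-0.4, -1.0, -0.5]
finger_gap: 0.502
finger_force: 0.0
[0.48658385 0.21527051 0.24005848] [-1.79989368e+02 -1.21460045e-01 -1.60167087e+02] to knob, tool mm [ -1.1510073    0.14790802 112.05626136] [[317.17523541 243.00303719]]
```

View pics/w9c.png

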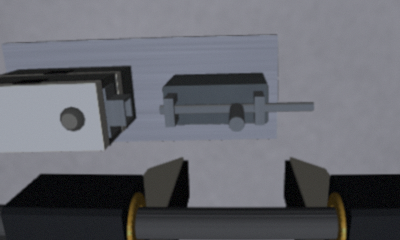

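The knob is at full-image (317,245), right where projected, and the bolt is drawn clear of the eye. Descend and pinch.

```bash
python3 -m inch '{"translation":[[-0.5,0,40],[0,0,40],[0,0,25],[0,0,10],[0,0,0],[0,0,0],[0,0,0],[0,0,0],[0,0,0],[0,0,0],[0,0,0],[0,0,0]],"turn":[[0,0,0],[0,0,0],[0,0,0],[0,0,0],[0,0,0],[0,0,0],[0,0,0],[0,0,0],[0,0,0],[0,0,0],[0,0,0],[0,0,0]],"jaw":[0.5,0.5,0.5,0.5,0.5,0,0,0,0,0,0,0]}' 20
```

```text
time: 22.82
ee_pos: [0.4877, 0.2159, 0.1265]
tool_rot: [180.0, 0.0, -159.9]
contact_force: [-1.9, -0.5, 5.5]
finger_gap: 0.122
finger_force: 20.0
```

```bash
python3 -m inch '{"translation":[[-0.2,-7,0],[-0.2,-7,0],[-0.2,-7,0],[-0.2,-7,0],[-0.1,-6,0],[0,0,0]],"turn":[[0,0,0],[0,0,0],[0,0,0],[0,0,0],[0,0,0],[0,0,0]],"jaw":[0,0,0,0,0,0]}' 20
python3 -m inch '{"translation":[[0,-2.5,0],[0,0,0]],"turn":[[0,0,0],[0,0,0]],"jaw":[0,0]}' 20
python3 -m inch '{"translation":[[0,-2,0],[0,0,0]],"turn":[[0,0,0],[0,0,0]],"jaw":[0,0]}' 20
```

```text
time: 23.58
ee_pos: [0.5002, 0.1838, 0.1265]
tool_rot: [180.0, 0.0, -160.0]
contact_force: [-0.3, -0.9, 5.8]
finger_gap: 0.125
finger_force: 20.0
time: 23.82
ee_pos: [0.5009, 0.1821, 0.1264]
tool_rot: [180.0, 0.0, -159.9]
contact_force: [-1.8, 0.0, 5.1]
finger_gap: 0.123
finger_force: 20.0
time: 24.08
ee_pos: [0.5016, 0.1804, 0.1265]
tool_rot: [180.0, 0.0, -159.9]
contact_force: [-2.1, 0.3, 5.7]
finger_gap: 0.124
finger_force: 20.0
```

```bash
python3 -m inch '{"translation":[[0,-1.5,0],[0,0,0]],"turn":[[0,0,0],[0,0,0]],"jaw":[0,0]}' 20
python3 -m inch '{"translation":[[0,-1,0],[0,0,0]],"turn":[[0,0,0],[0,0,0]],"jaw":[0,0]}' 20
```

```text
time: 24.32
ee_pos: [0.5021, 0.1791, 0.1265]
tool_rot: [180.0, 0.0, -159.9]
contact_force: [-2.0, 1.2, 6.0]
finger_gap: 0.122
finger_force: 20.0
time: 24.58
ee_pos: [0.5021, 0.1791, 0.1265]
tool_rot: [179.9, 0.0, -159.9]
contact_force: [-3.0, 3.2, 5.4]
finger_gap: 0.121
finger_force: 20.0
```

The bolt is at its stop: no further motion and the reaction is rising. Release, rise, and check.

```bash
python3 -m inch '{"translation":[[0,0,0],[0,0,0],[0,0,0],[0,0,0],[0,0,0],[0,0,-20],[0,0,-40],[0,0,-40],[0,0,-20],[0,0,0],[0,0,0]],"turn":[[0,0,0],[0,0,0],[0,0,0],[0,0,0],[0,0,0],[0,0,0],[0,0,0],[0,0,0],[0,0,0],[0,0,0],[0,0,0]],"jaw":[0.5,0.5,0.5,0.5,0.5,0.5,0.5,0.5,0.5,0.5,0.5]}' 20
python3 - <<'E'
from h import *
c=snap('wrist','w10');s=snap('side','s10')
B=cv2.resize(s['image'][190:310,240:380],(350,300),interpolation=cv2.INTER_CUBIC)
cv2.imwrite('pics/f.png',np.hstack([cv2.resize(c['image'],(400,300)),B])[...,::-1])
E
```

```text
time: 25.95
ee_pos: [0.502, 0.1775, 0.2453]
tool_rot: [-180.0, -0.1, -159.9]
contact_force: [0.5, 0.2, -0.7]
finger_gap: 0.5
finger_force: 0.0
```

View pics/f.png

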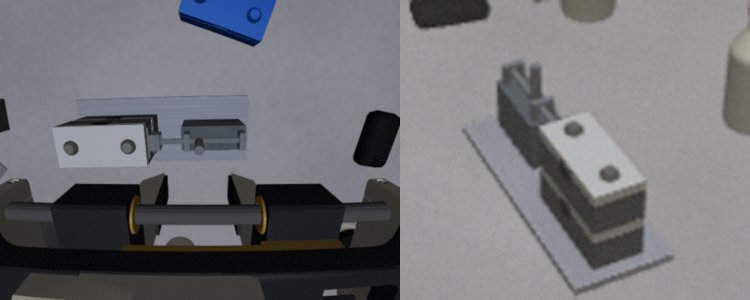

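The bolt, with its knob at (199,148), runs into the eye near (157,142). The stack is flat and the gripper is clear, so I'm handing in.

```bash
python3 -c "
from rig import manip
print(manip.close_job())"
```

```text
the job is handed in; nothing more can be done
None
```

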